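# Fetch the hemmed-in gear and restock the rack

### The arm

A 6-joint arm with a two-finger parallel gripper is mounted at the origin on the work surface. World frame = base frame: x ahead of the robot, y to its left, z up, the work surface at z = 0. Lengths are in mm, angles in rad, forces in N, time in s.
With the tool pointing down it reaches from about 350 to 775 mm from the base axis. Payload 7.3 kg.
Tool frame: the origin (TCP) lies on the mounting face of the last link; the fingertips stand 178 mm ahead of it and the grasp point (between the pads) lies 159 mm ahead of it; z points along the fingers, y is the line along which they close (so a half turn about z gives the same grasp; the last joint's range is limited). The gripper opens to 92 mm and grips with 3 to 60 N. Pads are 19 mm wide; open, the fingers measure 130 mm over their backs; the gripper's body (75 mm by 190 mm) begins 47 mm behind the grasp point.
Start: joints at [-1.289, 0.342, 1.524, -0, 1.275, -0.146], TCP at [217.826, -477.681, 404.741] pointing down, gripper open.
Joint ranges: [-2.53, 2.53], [-0.77, 2.02], [0.04, 2.7], [-1, 4.14], [0.28, 2.66], [-3.11, 3.11]. Speed limits (rad/s): [2.57, 2.57, 3.14, 3.14, 3.14, 3.14].

### API

Orientations are given as [roll, pitch, yaw] about the fixed x, y, z axes, in that order (R = Rz(yaw) Ry(pitch) Rx(roll)).
In Python, from plant import bot, vision gives the robot as it stands. The module is installed in compiled form; this text tells all that it offers.
- The arm moves only by the shell command python3 -m crank FILE, which reads ROWS from the file FILE. ROWS is a JSON object with one list for each field, all of the same length, 1 to 5, a row being the entries at one place: aperture (the finger opening in mm), dx, dy, dz (the shift in a scale on which 1.0 is 1000 mm), rz (a turn about the tool's z in a scale on which 1.0 is 60 degrees); each row is the pose to reach, as a shift and turn from the pose commanded when the command began, along the tool's axes at that moment; what a row does not reach only later rows make up. A row lasts 1/8 s, in which the tool goes at most 62.5 mm and 0.188 rad, less where a joint would pass 70% of its speed; a pose out of reach is approached as far as the arm can. The fingers move at their own pace and stop on an object; the grip force is fixed at half the most. Time passes only in rows, so rows that do not move let the fingers close. It prints the time, the measured TCP pose, the force, the opening and the grip force at its end. A shift or turn number past 1, either way, is cut back to 1. Input that does not fit is refused with a message, and nothing moves.
- bot.get_obs(): the state, without advancing time (a new reading comes with each control period).
- vision.capture(name): name is "scene" or "side" or "wrist"; returns a dict with "color" (400x640x3 uint8, red, green, blue), "K" (3x3 intrinsics, pixels), "R" (3x3) and "t" (3): a world point X has camera coordinates R X + t. Camera axes: x right, y down, z forward; pixel columns grow to the right and rows downward; lengths in mm; the calibration is good to about 2 mm. A picture is of the moment at which its call begins. There is no depth.
- bot.close_job(): hands the job in; it is judged then, once.
The state is a dict: "time": time; "joint_positions": joint angles; "dq": joint speeds; "tau": joint torques, N m; "tool_pos": TCP position; "tcp_rot": TCP orientation; "contact_force": force on the tool from outside, world axes, zero at the start; "moment": the same for the moment, N m; "grip_width": finger opening in mm; "finger_force": force on a finger pad.
Only numpy, scipy, OpenCV 4.12 (cv2) and the standard library are available. Lean on these libraries where they do the work, as an engineer would, in place of code of your own. Each camera call takes 0.05 s, during which the arm holds its last target. There are 200 camera calls.

### The job

The tan gear is hemmed in on the narrow wooden rack: first clear the silver sensor dome onto the middle of the grey soft pad and the green servo tester onto the middle of the yellow tray, both standing upright. Then fetch the gear and lay it flat on the navy mount plate, centred in the white ring, and only after that put the dome and the tester back upright on the rack, each exactly where it stood at first, the tester square to the rack. Never tip the dome or the tester over, and leave the jar, the battery pack and the wrench alone.

Things in the scene. Friction and masses are not known exactly. Their poses are not given: they have to be found in the camera images.
- gear: Tan nylon gear lying flat, 50 mm across, 18 mm thick, 40 g. Origin: centre of underside, z up. Starts on the rack floor between dome and tester, its top 2 mm below the rail tops. Rails leave 7 mm beside it and neighbours 5 to 13 mm, too little for a finger: it can be gripped only along the rack's length once both neighbours are away.
- sensor_dome: Silver light sensor standing upright: foot 48 mm across, 8 mm high; round column 40 mm in diameter from 10 to 56 mm height; domed top at 76 mm, black band below the dome; 120 g. Origin: centre of underside, z up. Starts at one end of the rack (which end varies). Grip the column across the rack, fingertips above the rails.
- servo_tester: Green plastic upright box 40 mm (its x) by 50 mm (its y), 78 mm high, black knob on top up to 86 mm, black screen on its -x face; 100 g. Origin: centre of underside, z up. Starts at the other end of the rack, its x along the rack's x within 0.05 rad. Grip its 50 mm width across the rack, fingertips above the rails.
- rack: Fixed wooden rack: dark floor 190 mm (its x) by 92 mm (its y), 4 mm thick; along each long side a pale rail with brass pegs, 14 mm wide, top 24 mm above the table; 64 mm clear between rails, ends open. Origin: centre of underside, z up. Dome and tester stand on its x axis about 56 mm either side of the centre, the gear at the centre.
- soft_pad: Fixed grey fabric pad 100 x 100 mm, 4 mm thick, clearing place of the dome. Origin: centre of its underside, z up.
- yellow_tray: Fixed shallow yellow plastic tray 110 x 110 mm outside, floor 4 mm thick, rim 4 mm wide and 10 mm high, clearing place of the tester. Origin: centre of its underside, z up.
- mount_plate: Fixed navy acrylic plate 110 x 110 mm, 6 mm thick, with a printed white ring of 70 mm inner diameter round its centre, the place for the gear. Origin: centre of its underside, z up.
- screw_jar: Bystander: closed glass jar with a white cap, 52 mm in diameter, 70 mm high, on the far side. Origin: centre of its underside.
- battery_pack: Bystander: black battery holder with red and orange cells, 60 x 64 mm, 20 mm high, lying far right. Origin: centre of its underside.
- wrench: Bystander: steel wrench 130 mm long lying flat far left, along its own x. Origin: on its underside near the middle.

How it is judged:
By the outcome, as a careful person would: the job done as asked, in the order asked, and still so for the second after the job is handed in, with the robot touching nothing.
It also fails if it takes over 134 s, if anything falls off the work surface, if the arm or the gripper's body presses on something with over 40 N, if the wrist force passes 120 N, or if a joint passes its speed limit or range.

## Working session

There is one attempt and no reset: what is moved stays moved. The work goes in short steps, Python scripts to look and compute and a shell command to move; the robot and the scene stay as the last step left them, time stands still between calls to the robot, and variables do not carry over. Pictures are saved under pics/ and viewed, at most 14 in all, crops included, and the job is handed in when it is done.

```bash
mkdir -p pics; python3 - <<'E'
from plant import bot, vision
import cv2
o=bot.get_obs()
print({k:o[k] for k in ['time','tool_pos','tcp_rot','grip_width']})
for n in ['scene','side']:
    c=vision.capture(n); cv2.imwrite(f'pics/{n}0.png',c['color'][:,:,::-1])
    print(n,c['K'].tolist(),c['R'].round(4).tolist(),c['t'].round(1).tolist())
E
```

```text
{'time': 0.0, 'tool_pos': array([ 217.77979211, -477.52775846,  404.04425774]), 'tcp_rot': array([-3.14002575e+00, -2.17587729e-04,  4.27816277e-01]), 'grip_width': 91.6378004979824}
scene [[496.10519293093085, 0.0, 320.41557321722934], [0.0, 496.10519293093085, 200.6249397478094], [0.0, 0.0, 1.0]] [[-0.3094, 0.9507, 0.02], [0.5734, 0.2033, -0.7936], [-0.7586, -0.2341, -0.608]] [207.4, -298.5, 1777.2]
side [[439.9680082312756, 0.0, 315.3482043069707], [0.0, 439.9680082312756, 200.97283468204526], [0.0, 0.0, 1.0]] [[0.9828, -0.1837, 0.0199], [-0.0725, -0.4826, -0.8728], [0.17, 0.8564, -0.4876]] [-603.6, 77.1, 880.0]
```

View pics/scene0.png

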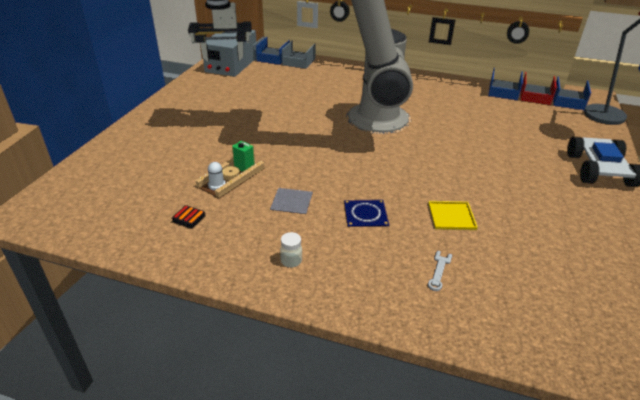

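View pics/side0.png

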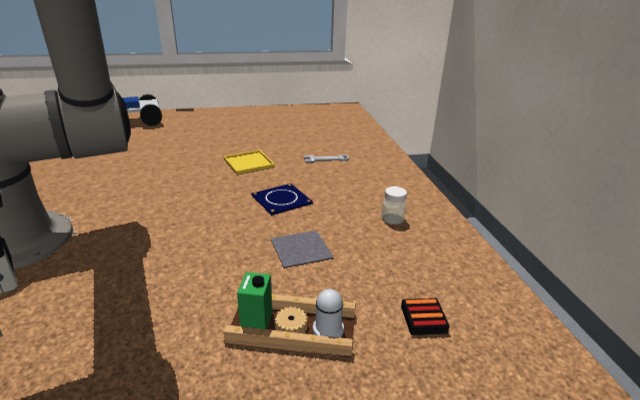

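The scene view shows the rack at about (230,177), with the tester on the robot side and the dome on the far side. The pad is at (292,201), the plate at (367,212) and the tray at (452,215). The side view shows the rack at about (290,325), dome at (329,315), tester at (256,300), gear at (291,320), pad at (302,248), plate at (282,198) and tray at (249,161).

```bash
cat > h.py <<'E'
import numpy as np, cv2
from plant import bot, vision
def ray(c,uv,z):
    K,R,t=c['K'],c['R'],c['t']; C=-R.T@t
    d=R.T@np.linalg.solve(K,np.array([uv[0],uv[1],1.])); return C+d*(z-C[2])/d[2]
def proj(c,X):
    p=c['K']@(c['R']@np.array(X,float)+c['t']); return p[:2]/p[2]
def tri(obs):  # [(c,uv)...]
    A=np.zeros((3,3));b=np.zeros(3)
    for c,uv in obs:
        C=-c['R'].T@c['t'];d=c['R'].T@np.linalg.solve(c['K'],np.array([uv[0],uv[1],1.]));d/=np.linalg.norm(d)
        P=np.eye(3)-np.outer(d,d);A+=P;b+=P@C
    return np.linalg.solve(A,b)
def mask(c,lo,hi):
    return cv2.inRange(cv2.cvtColor(c['color'],cv2.COLOR_RGB2HSV),np.array(lo),np.array(hi))
def blob(m):
    n,l,s,ce=cv2.connectedComponentsWithStats(m); i=1+np.argmax(s[1:,4]); return (l==i).astype(np.uint8)*255, s[i,4]
def rect(c,m,z):
    """footprint of the mask on plane z: centre, size, angle"""
    k=cv2.findContours(m,cv2.RETR_EXTERNAL,cv2.CHAIN_APPROX_NONE)[0]; k=max(k,key=cv2.contourArea)[:,0]
    p=np.array([ray(c,q,z)[:2] for q in k],np.float32); return cv2.minAreaRect(p)
def show(c,name,box=None,f=1):
    im=c['color'][:,:,::-1]
    if box: im=im[box[1]:box[3],box[0]:box[2]]
    cv2.imwrite(f'pics/{name}.png',cv2.resize(im,None,fx=f,fy=f,interpolation=cv2.INTER_CUBIC))
E
python3 - <<'E'
from h import *
s=vision.capture('side'); c=vision.capture('scene')
for n,q in (('side',s),('scene',c)):
    for nm,lo,hi,z in (('yellow',(24,150,120),(34,255,255),10),('navy',(112,150,20),(128,255,160),6)):
        b,a=blob(mask(q,lo,hi)); print(n,nm,a,rect(q,b,z))
for uv in ((273,244),(323,234),(332,262),(280,265)): print('pad',ray(s,uv,4)[:2].round(1))
print('gear',ray(s,(291,319),22)[:2].round(),ray(c,(231,171),22)[:2].round())
for uv in ((353,341),(225,330),(354,304),): print('rail',ray(s,uv,24)[:2].round(1))
show(s,'side_crop',(210,225,370,365),5)
E
```

```text
side yellow 472 ((478.8062744140625, 298.7928771972656), (99.01126861572266, 90.52664947509766), 17.38201141357422)
side navy 556 ((547.4473876953125, 81.90192413330078), (108.70673370361328, 109.32911682128906), 20.72103500366211)
scene yellow 1147 ((488.73394775390625, 310.8489074707031), (118.33866119384766, 111.57256317138672), 17.6185302734375)
scene navy 412 ((553.649169921875, 89.00885772705078), (102.75, 105.36163330078125), 19.5176944732666)
pad [ 509.1 -101.8]
pad [614.9 -81.9]
pad [ 612.8 -178.1]
pad [ 515.1 -171.8]
gear [ 514. -331.] [ 516. -325.]
rail [ 595.7 -391.5]
rail [ 414.8 -339.7]
rail [ 617.2 -317. ]
```

View pics/side_crop.png

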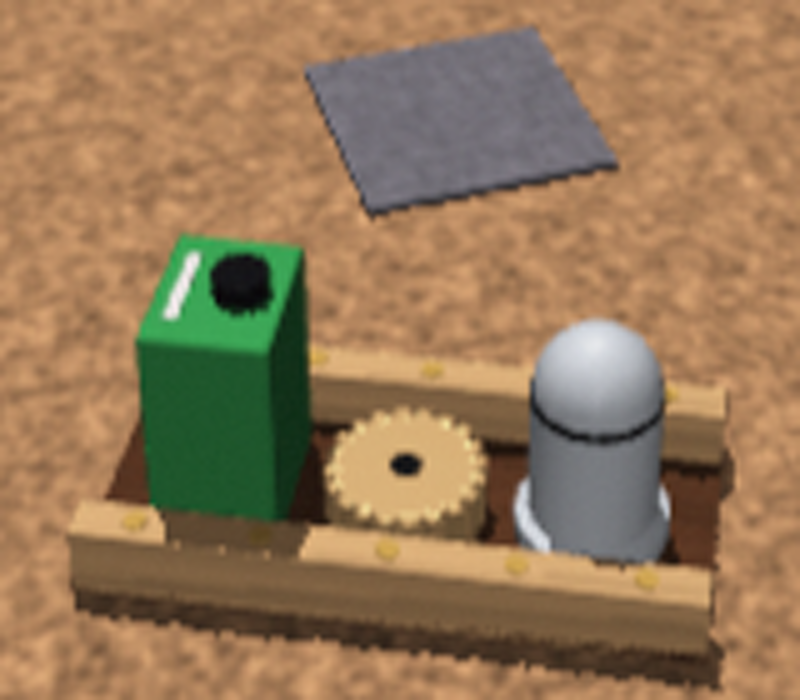

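The crop shows the rack with the tester at the left end, the gear in the middle and the dome at the right end. It gives the rail corners at crop scale. I'll move above the rack and refine with the wrist camera.

Units first: shifts go in shares of 1000 mm and turns go in shares of 60 degrees. So 280 mm / 1000 = 0.28, 240 mm / 1000 = 0.24, 0.71 rad / 1.0472 = 0.678.

```bash
echo '{"aperture": [92,92,92,92,92],"dx": [0.06,0.12,0.18,0.24,0.28],"dy": [-0.003,-0.006,-0.008,-0.01,-0.014],"dz": [0,0,0,0,0],"rz": [0.1432,0.2865,0.4297,0.573,0.678]}' > path.dat && python3 -m crank path.dat; echo '{"aperture": [92,92],"dx": [0,0],"dy": [0,0],"dz": [0,0],"rz": [0,0]}' > path.dat && python3 -m crank path.dat; python3 - <<'E'
from h import *
o=bot.get_obs(); print(o['tool_pos'],o['tcp_rot'])
w=vision.capture('wrist'); show(w,'w1'); print((-w['R'].T@w['t']).round(1),w['K'][0,0],w['R'].round(3).tolist())
E
```

```text
time: 0.82
tool_pos: [468.9, -347.2, 404.4]
tcp_rot: [-3.141, 0.0, -0.285]
contact_force: [1.0, 0.2, 0.3]
grip_width: 91.7
finger_force: 0.0
time: 1.08
tool_pos: [466.4, -349.0, 404.4]
tcp_rot: [3.141, 0.001, -0.281]
contact_force: [-0.7, -0.5, -0.0]
grip_width: 92.4
finger_force: 0.0
[ 466.37364988 -348.9902542   404.41003108] [ 3.14145922e+00  9.27834123e-04 -2.80854994e-01]
[ 539.9 -368.8  384.2] 313.88259766426285 [[-0.277, -0.961, 0.001], [-0.92, 0.266, 0.288], [-0.277, 0.079, -0.958]]
```

View pics/w1.png

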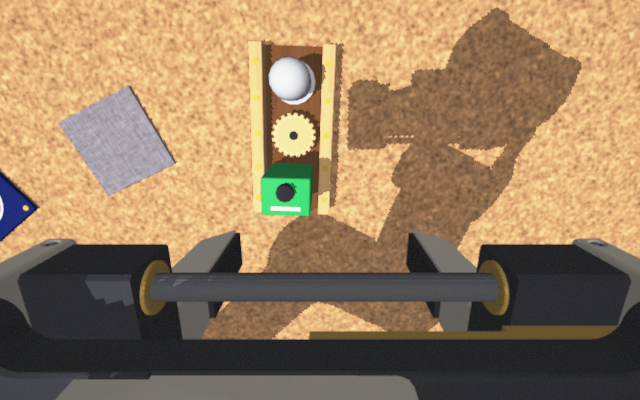

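The wrist view shows the rack spanning columns 248–340 and rows 41–214. The dome is at (290,80), the gear hole at (293,135), the tester top at (287,195) and the pad at (118,140).

```bash
python3 - <<'E'
from h import *
w=vision.capture('wrist'); s=vision.capture('side')
H=cv2.cvtColor(w['color'],cv2.COLOR_RGB2HSV)
for uv in ((280,210),(270,170),(256,120),(315,130),(334,100),(120,140),(200,100),(330,190),(285,60)): print(uv,H[uv[1],uv[0]],end=' ')
print()
b,a=blob(mask(w,(50,100,150),(75,255,255))); print('tester top',a,rect(w,b,78))
g=mask(w,(0,0,60),(179,60,190)); g[:, 190:]=0; g[:70]=0; g[205:]=0
b,a=blob(cv2.morphologyEx(g,cv2.MORPH_OPEN,np.ones((3,3)))); print('pad',a,rect(w,b,4))
for uv in ((248,41),(251,213),(338,43),(329,214)): print('rack corner',ray(w,uv,24)[:2].round(1))
print('gear',ray(w,(293.5,135),22)[:2].round(1))
show(w,'w1c',(235,30,355,225),3)
S=np.array([[72,537],[710,602],[727,388]])/5+[210,225]
for q in S: print('side corner',ray(s,q,24)[:2].round(1))
E
```

```text
(280, 210) [ 49  11 244] (270, 170) [ 69 161  92] (256, 120) [ 24  87 247] (315, 130) [ 16 123 120] (334, 100) [ 15 121 139] (120, 140) [139  16 177] (200, 100) [ 16 114 232] (330, 190) [ 14 120 130] (285, 60) [110   7 218] 
tester top 1344 ((461.69464111328125, -305.59783935546875), (49.2719841003418, 39.648685455322266), 72.26519012451172)
pad 6782 ((562.7576293945312, -117.90906524658203), (99.39693450927734, 100.1764907836914), 8.478931427001953)
rack corner [ 619.6 -310.7]
rack corner [ 439.3 -248.4]
rack corner [ 591.6 -400.4]
rack corner [ 411.5 -339.3]
gear [ 514.1 -326.5]
side corner [ 413.9 -344.4]
side corner [ 592.2 -399.3]
side corner [ 620.2 -314.2]
```

View pics/w1c.png

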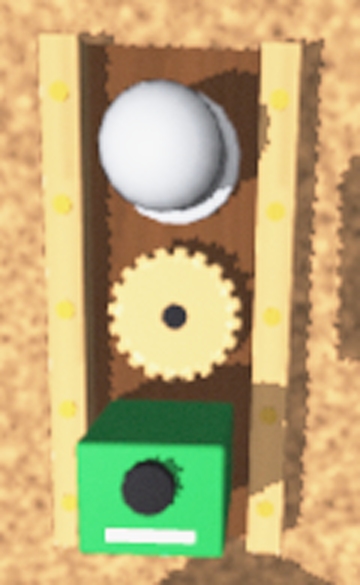

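```bash
python3 - <<'E'
from h import *
w=vision.capture('wrist'); s=vision.capture('side'); c=vision.capture('scene'); np.savez('init.npz',w=w['color'],s=s['color'],c=c['color'])
dw=np.array([160,146])/3+[235,30]; ds=np.array([598,385])/5+[210,225]
print('dome w',ray(w,dw,56)[:2],'side',ray(s,ds,56)[:2],'tri',tri([(w,dw),(s,ds)]))
gw=np.array([175,316])/3+[235,30]; gs=np.array([405,464])/5+[210,225]
print('gear w',ray(w,gw,22)[:2],'side',ray(s,gs,22)[:2],'tri',tri([(w,gw),(s,gs)]))
# pegs, top ~24
P=np.array([[59,91],[64,205],[66,309],[68,409],[70,502],[280,99],[276,211],[273,317],[269,415],[265,508]])/3+[235,30]
X=np.array([ray(w,p,25)[:2] for p in P]); print(X.round(1).tolist())
print(X.mean(0),[np.arctan2(*(a[-1]-a[0])[::-1])for a in (X[:5][::-1],X[5:][::-1])])
Tp=np.array([[80,442],[230,446],[222,556],[78,551]])/3+[235,30]
print('tester top',[ray(w,p,78)[:2].round(1).tolist() for p in Tp],np.mean([ray(w,p,78)[:2] for p in Tp],0))
Ts=np.array([[138,342],[268,354],[303,248],[183,236]])/5+[210,225]
print('side top',[ray(s,p,78)[:2].round(1).tolist() for p in Ts],np.mean([ray(s,p,78)[:2] for p in Ts],0))
o=bot.get_obs(); print(o['tool_pos'],o['tcp_rot'])
E
```

```text
dome w [ 569.82462607 -342.71224641] side [ 571.06213909 -340.55405724] tri [ 570.02725341 -342.96923952   58.28024749]
gear w [ 513.72448937 -326.53847583] side [ 514.23304663 -328.82919022] tri [ 514.05421568 -326.38822461   19.77132242]
[[600.0, -311.6], [563.3, -300.3], [527.9, -288.4], [491.7, -276.2], [455.9, -264.2], [575.7, -385.8], [539.7, -373.9], [503.2, -362.2], [467.6, -350.3], [431.7, -338.2]]
[ 515.65885478 -325.11299063] [np.float64(-0.3179660470653386), np.float64(-0.3191065430212404)]
tester top [[487.0, -290.0], [471.7, -337.7], [435.0, -323.7], [450.7, -276.4]] [ 461.09162372 -306.94139858]
side top [[437.1, -324.8], [473.8, -336.1], [488.4, -289.5], [452.4, -277.8]] [ 462.91887346 -307.05687439]
[ 466.06260807 -349.44143292  404.90710598] [ 3.14134678e+00 -1.76761418e-04 -2.83425892e-01]
```

In the tool's units: 150 mm / 1000 = 0.15, 97.8 mm / 1000 = 0.0978, 0.036 rad / 1.0472 = 0.0344.

```bash
cat >> h.py <<'E'
def go(x,y,z,yaw):
    o=bot.get_obs(); p=o['tool_pos']; R=cv2.Rodrigues(np.array([0,0,o['tcp_rot'][2]]))[0]@np.diag([1,-1,-1.])
    d=R.T@(np.array([x,y,z])-p); t=-(yaw-o['tcp_rot'][2]); t=(t+np.pi)%(2*np.pi)-np.pi
    print('at',p.round(1),round(o['tcp_rot'][2],3),'go',d.round(1),round(t,3),'F',np.round(o['contact_force'],1),'w',round(o['grip_width'],1),'t',o['time'])
E
echo '{"aperture": [92,92,92,92,92],"dx": [0.04,0.08,0.0978,0.0978,0.0978],"dy": [-0.015,-0.028,-0.0353,-0.0353,-0.0353],"dz": [0,0,0.05,0.1,0.15],"rz": [0.0172,0.0344,0.0344,0.0344,0.0344]}' > path.dat && python3 -m crank path.dat >/dev/null; echo '{"aperture": [92,92],"dx": [0,0],"dy": [0,0],"dz": [0,0],"rz": [0,0]}' > path.dat && python3 -m crank path.dat >/dev/null; python3 -c "
from h import *
go(570,-342.5,208,-.318)"
```

```text
at [ 570.9 -342.9  257. ] -0.319 go [-1. -0. 49.] -0.001 F [ 1.  -0.1  0.3] w 92.0 t 2.25
```

In the tool's units: 48 mm / 1000 = 0.048, 25 mm / 1000 = 0.025.

```bash
echo '{"aperture": [92,92,92,60,48],"dx": [-0.0005,-0.0005,-0.0005,-0.0005,-0.0005],"dy": [0,0,0,0,0],"dz": [0.025,0.048,0.048,0.048,0.048],"rz": [0,0,0,0,0]}' > path.dat && python3 -m crank path.dat; echo '{"aperture": [30,30,30,30],"dx": [0,0,0,0],"dy": [0,0,0,0],"dz": [0,0,0,0],"rz": [0,0,0,0]}' > path.dat && python3 -m crank path.dat; python3 -c "
from h import *
go(570,-342.5,208,-.318)"
```

```text
time: 2.88
tool_pos: [570.6, -342.3, 208.8]
tcp_rot: [3.14, -0.003, -0.318]
contact_force: [-0.4, 0.4, 0.1]
grip_width: 76.2
finger_force: 0.0
time: 3.38
tool_pos: [570.1, -342.1, 206.7]
tcp_rot: [3.141, -0.0, -0.318]
contact_force: [-0.2, -0.2, 0.8]
grip_width: 39.4
finger_force: 30.0
at [ 570.1 -342.1  206.7] -0.318 go [ 0.1  0.4 -1.3] -0.0 F [-0.2 -0.2  0.8] w 39.4 t 3.375
```

In the tool's units: -95 mm / 1000 = -0.095, -60 mm / 1000 = -0.06.

```bash
echo '{"aperture": [30,30,30,30,30],"dx": [0,0,-0.008,-0.02,-0.035],"dy": [0,0,-0.025,-0.06,-0.095],"dz": [-0.02,-0.05,-0.06,-0.06,-0.06],"rz": [0,0,0,0,0]}' > path.dat && python3 -m crank path.dat; echo '{"aperture": [30,30,30,30,30],"dx": [-0.015,-0.03,-0.038,-0.042,-0.042],"dy": [-0.04,-0.08,-0.105,-0.1159,-0.1159],"dz": [0,0,0,0,0],"rz": [0,0,0,0,0]}' > path.dat && python3 -m crank path.dat>/dev/null;  echo '{"aperture": [30],"dx": [0],"dy": [0],"dz": [0],"rz": [0]}' > path.dat && python3 -m crank path.dat >/dev/null; python3 -c "
from h import *
go(562.8,-117.9,207.7,-.318)
s=vision.capture('side')
import numpy as np
C=np.array([[305,72],[535,28],[618,165],[372,215]])/5+[210,225]
print(np.mean([ray(s,p,4)[:2] for p in C],0))"
```

```text
time: 4.0
tool_pos: [566.1, -238.4, 266.0]
tcp_rot: [-3.141, 0.001, -0.318]
contact_force: [0.7, -0.1, -1.3]
grip_width: 39.3
finger_force: 30.0
at [ 562.9 -118.3  266.6] -0.319 go [-0.2 -0.3 58.9] -0.001 F [-1.  -0.3 -1.8] w 39.3 t 4.75
[ 563.08442256 -125.14191704]
```

```bash
python3 - <<'E'
from h import *
I=np.load('init.npz'); s=vision.capture('side'); c=vision.capture('scene')
for n,q,k,box in (('side',s,'s',(265,225,340,275)),('scene',c,'c',(262,180,322,222))):
    q=dict(q,color=I[k]); H=cv2.cvtColor(q['color'],cv2.COLOR_RGB2HSV)
    m=mask(q,(0,0,0),(179,70,255)); z=np.zeros_like(m); z[box[1]:box[3],box[0]:box[2]]=m[box[1]:box[3],box[0]:box[2]]
    b,a=blob(z); print(n,a,rect(q,b,4))
    print(' wrist est in px',proj(q,(562.8,-117.9,4)),'mask centroid',np.mean(np.argwhere(b)[:,::-1],0))
E
```

```text
side 1549 ((562.0204467773438, -122.20458221435547), (100.37346649169922, 103.68944549560547), 8.449639320373535)
 wrist est in px [300.85619178 246.17368079] mask centroid [300.76888315 248.46287928]
scene 827 ((565.5133056640625, -118.5055923461914), (103.46233367919922, 100.2181396484375), 8.613543510437012)
 wrist est in px [291.9972288  199.56728448] mask centroid [291.39177751 200.49576784]
```

In the tool's units: 58.5 mm / 1000 = 0.0585, 58 mm / 1000 = 0.058.

```bash
echo '{"aperture": [30,30,30,30,30],"dx": [0.0004,0.0004,0.0004,0.0004,0.0004],"dy": [0.0008,0.0008,0.0008,0.0008,0.0008],"dz": [0.025,0.045,0.054,0.058,0.0585],"rz": [0,0,0,0,0]}' > path.dat && python3 -m crank path.dat | tail -5; echo '{"aperture": [30],"dx": [0],"dy": [0],"dz": [0],"rz": [0]}' > path.dat && python3 -m crank path.dat;  echo '{"aperture": [50,92,92,92,92],"dx": [0,0,0,0,0],"dy": [0,0,0,0,0],"dz": [0,0,0,0,-0.03],"rz": [0,0,0,0,0]}' > path.dat && python3 -m crank path.dat; echo '{"aperture": [92,92,92],"dx": [0,0,-0.06],"dy": [0,0,0],"dz": [-0.06,-0.11,-0.11],"rz": [0,0,0]}' > path.dat && python3 -m crank path.dat >/dev/null; python3 -c "
from h import *
go(462,-306.6,260,-.31)
s=vision.capture('side');show(s,'s2',(210,140,370,365),2.5)"
```

```text
tool_pos: [563.2, -118.7, 208.5]
tcp_rot: [3.142, -0.001, -0.318]
contact_force: [0.6, -0.2, -1.3]
grip_width: 39.1
finger_force: 30.0
time: 5.65
tool_pos: [563.3, -118.6, 208.9]
tcp_rot: [3.142, -0.001, -0.318]
contact_force: [0.3, 0.5, -0.8]
grip_width: 39.3
finger_force: 30.0
time: 6.28
tool_pos: [562.3, -118.2, 236.5]
tcp_rot: [-3.142, 0.005, -0.318]
contact_force: [0.5, -0.2, 0.3]
grip_width: 84.5
finger_force: 0.0
at [ 509.  -101.   353.2] -0.319 go [ 19.8 210.   93.2] -0.009 F [-1.8  0.9 -1.1] w 91.8 t 6.65
```

View pics/s2.png

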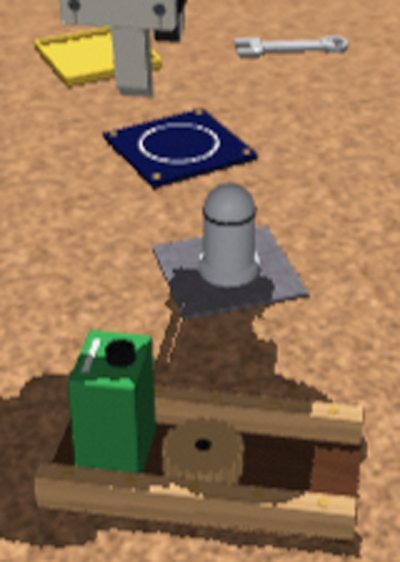

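The dome stands upright near the middle of the pad, at crop (230,240), and the tester and gear are unmoved. Next is the tester.

In the tool's units: 210 mm / 1000 = 0.21, 19.8 mm / 1000 = 0.0198, -0.008 rad / 1.0472 = -0.0076.

```bash
echo '{"aperture": [92,92,92,92,92],"dx": [0.005,0.01,0.015,0.0198,0.0198],"dy": [0.055,0.11,0.165,0.21,0.21],"dz": [0,0,0,0,0.035],"rz": [0,0,-0.0076,-0.0076,-0.0076]}' > path.dat && python3 -m crank path.dat>/dev/null; echo '{"aperture": [92,92],"dx": [0,0],"dy": [0,0],"dz": [0,0],"rz": [0,0]}' > path.dat && python3 -m crank path.dat>/dev/null;  python3 -c "
from h import *
go(462,-306.8,210,-.31)
w=vision.capture('wrist')
b,a=blob(mask(w,(45,100,60),(80,255,255))); show(w,'w2')"
```

```text
at [ 459.5 -305.   313.9] -0.309 go [  2.9   0.9 103.9] 0.001 F [-0.2  0.6  0.8] w 91.6 t 7.575
```

View pics/w2.png

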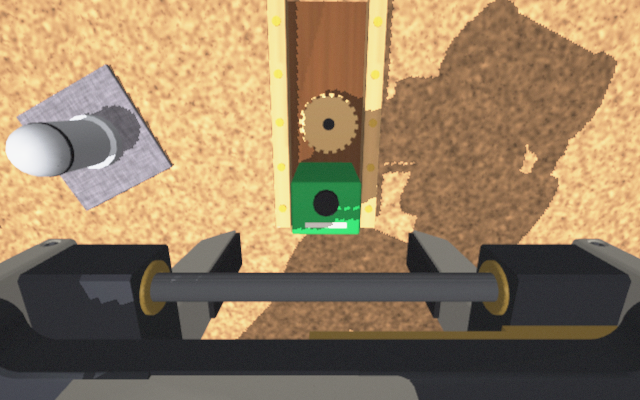

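The fingers straddle the tester: top corners are about (291,176), (360,176), (360,233) and (292,233). The dome stands within the pad.

```bash
python3 -c "
from h import *
w=vision.capture('wrist')
P=[(291.5,176.5),(359.5,176),(359.5,233),(292,233.5)]
X=np.array([ray(w,p,78)[:2] for p in P]);print(X.round(1).tolist(),X.mean(0), np.arctan2(*(X[0]-X[1])[::-1])-np.pi/2,np.arctan2(*(X[3]-X[2])[::-1])-np.pi/2)
print('gear',ray(w,(328.5,124.5),22))
E=[(275.5,20),(282,228),(385,20),(371.5,228)]
X=np.array([ray(w,p,24)[:2] for p in E]);print('rails',X.round(1).tolist(),[np.arctan2(*(X[i]-X[i+1])[::-1]) for i in (0,2)])
F=[(95,115)];go(462,-306.8,210,-.31)
"
```

```text
[[491.6, -290.3], [477.3, -336.1], [435.5, -324.2], [450.4, -276.2]] [ 463.7203449  -306.70748551] -0.3024043387134916 -0.30232594364548926
gear [ 514.10610142 -325.72152436   22.        ]
rails [[601.7, -310.5], [438.0, -256.5], [576.0, -390.8], [412.6, -335.5]] [np.float64(-0.31851913620475847), np.float64(-0.3264042244214918)]
at [ 459.7 -305.   314.5] -0.309 go [  2.8   1.  104.5] 0.001 F [-0.1 -0.1 -0.2] w 91.5 t 7.675
```

In the tool's units: 104 mm / 1000 = 0.104, 3.3 mm / 1000 = 0.0033, -0.004 rad / 1.0472 = -0.0038.

```bash
echo '{"aperture": [92,92,92,92,65],"dx": [0.0033,0.0033,0.0033,0.0033,0.0033],"dy": [0.0008,0.0008,0.0008,0.0008,0.0008],"dz": [0.04,0.08,0.104,0.104,0.104],"rz": [-0.0038,-0.0038,-0.0038,-0.0038,-0.0038]}' > path.dat && python3 -m crank path.dat|head -3; echo '{"aperture": [40,40,40,40],"dx": [0,0,0,0],"dy": [0,0,0,0],"dz": [0,0,0,0],"rz": [0,0,0,0]}' > path.dat && python3 -m crank path.dat; python3 -c "
from h import *
I=np.load('init.npz')
s=vision.capture('side'); c=vision.capture('scene')
for n,q,k in (('side',s,'s'),('scene',c,'c')):
  for q in (dict(q,color=I[k]),q):
    b,a=blob(mask(q,(24,150,60),(34,255,255))); print(n,a,rect(q,b,10))
    b,a=blob(mask(q,(112,150,20),(128,255,160))); print(n,a,rect(q,b,6))
"
```

```text
time: 8.3
tool_pos: [462.7, -307.3, 210.8]
tcp_rot: [3.14, -0.002, -0.306]
time: 8.8
tool_pos: [462.1, -307.2, 209.5]
tcp_rot: [3.141, -0.0, -0.306]
contact_force: [0.3, 0.6, 2.8]
grip_width: 49.8
finger_force: 30.0
side 1 ((547.4535522460938, 274.5704650878906), (0.0, 0.0), 0.0)
side 427 ((547.5071411132812, 81.9117202758789), (108.58800506591797, 109.30514526367188), 20.72103500366211)Traceback (most recent call last):
  File "<string>", line 7, in <module>
    b,a=blob(mask(q,(24,150,60),(34,255,255))); print(n,a,rect(q,b,10))
        ~~~~^^^^^^^^^^^^^^^^^^^^^^^^^^^^^^^^^^
  File "h.py", line 17, in blob
    n,l,s,ce=cv2.connectedComponentsWithStats(m); i=1+np.argmax(s[1:,4]); return (l==i).astype(np.uint8)*255, s[i,4]
                                                      ~~~~~~~~~^^^^^^^^^
    return _wrapfunc(a, 'argmax', axis=axis, out=out, **kwds)
    return bound(*args, **kwds)
ValueError: attempt to get argmax of an empty sequence
```

In the tool's units: -120 mm / 1000 = -0.12, -100 mm / 1000 = -0.1.

```bash
echo '{"aperture": [40,40,40,40,40],"dx": [0,0,0,-0.006,-0.018],"dy": [0,0,0,-0.02,-0.06],"dz": [-0.02,-0.06,-0.1,-0.12,-0.12],"rz": [0,0,0,0,0]}' > path.dat && python3 -m crank path.dat; echo '{"aperture": [40,40,40,40,40],"dx": [-0.015,-0.03,-0.046,-0.061,-0.077],"dy": [-0.05,-0.1,-0.15,-0.2,-0.25],"dz": [0,0,0,0,0],"rz": [0,0,0,0,0]}' > path.dat && python3 -m crank path.dat>/dev/null; echo '{"aperture": [40,40,40,40],"dx": [-0.012,-0.0205,-0.0205,-0.0205],"dy": [-0.04,-0.0656,-0.0656,-0.0656],"dz": [0,0,0,0],"rz": [0,0,0,0]}' > path.dat && python3 -m crank path.dat; python3 -c "
from h import *
w=vision.capture('wrist');show(w,'w3')
np.savez('plate.npz',**w)"
```

```text
time: 9.52
tool_pos: [463.2, -245.0, 330.9]
tcp_rot: [3.14, -0.004, -0.308]
contact_force: [-0.6, 0.3, -1.9]
grip_width: 49.6
finger_force: 30.0
time: 10.65
tool_pos: [465.1, 85.4, 329.0]
tcp_rot: [3.141, 0.0, -0.306]
contact_force: [-0.1, -0.3, -1.4]
grip_width: 50.0
finger_force: 30.0
```

View pics/w3.png

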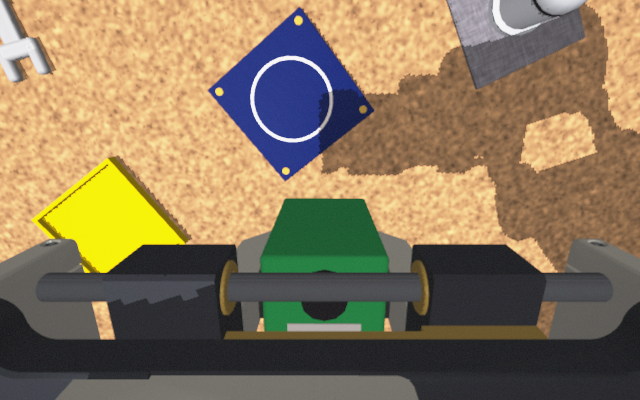

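The plate corners are at (300,8), (374,110), (286,181) and (209,91), and the ring centre is about (291,99). The tester is held upright, and the tray is partly visible at left.

In the tool's units: -188 mm / 1000 = -0.188, -117 mm / 1000 = -0.117.

```bash
echo '{"aperture": [40,40,40,40,40],"dx": [-0.025,-0.055,-0.085,-0.11,-0.117],"dy": [-0.04,-0.088,-0.136,-0.176,-0.188],"dz": [0,0,0,0,0],"rz": [0,0,0,0,0]}' > path.dat && python3 -m crank path.dat>/dev/null; echo '{"aperture": [40,40],"dx": [0,0],"dy": [0,0],"dz": [0,0],"rz": [0,0]}' > path.dat && python3 -m crank path.dat; python3 -c "
from h import *
w=vision.capture('wrist');show(w,'w4')
p=dict(np.load('plate.npz'))
P=[(300,8),(374,110),(286,181),(209,91)]
X=np.array([ray(p,q,6)[:2] for q in P]);print('plate',X.round(1).tolist(),X.mean(0))
b=mask(p,(0,0,190),(179,60,255)); b[:50]=0;b[150:]=0;b[:,:240]=0;b[:,340:]=0
k=np.argwhere(b)[:,::-1]; Y=np.array([ray(p,q,6)[:2] for q in k],np.float32);print('ring',len(k),cv2.minEnclosingCircle(Y),ray(p,(291,99),6))
go(486,308,330,-.306)
"
```

```text
time: 11.58
tool_pos: [410.9, 299.0, 329.1]
tcp_rot: [3.141, -0.0, -0.308]
contact_force: [-0.9, -0.0, -0.6]
grip_width: 49.9
finger_force: 30.0
plate [[617.2, 59.5], [516.9, 20.8], [477.5, 121.7], [578.7, 160.5]] [547.57144118  90.62971863]
ring 895 ((548.337158203125, 91.37570190429688), 38.364356994628906) [549.44507402  91.29358881   6.        ]
at [410.9 299.  329.1] -0.308 go [ 68.8 -31.4  -0.9] -0.002 F [ 0.1  0.1 -0.5] w 49.8 t 11.625
```

View pics/w4.png

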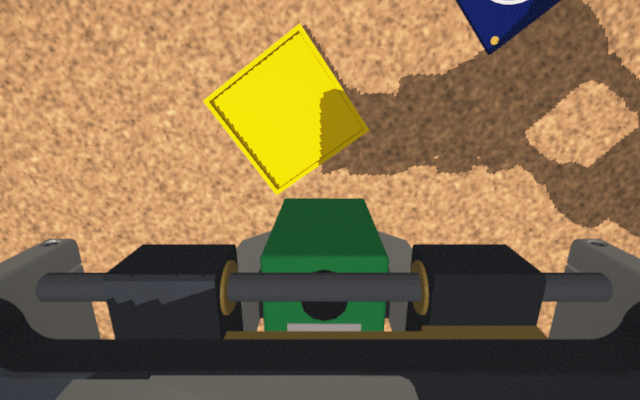

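The tray's outer corners are at (302,25), (368,130), (277,193) and (205,101).

```bash
python3 -c "
from h import *
w=vision.capture('wrist')
P=[(302,25),(368.5,130),(277,193.5),(204.5,101)]
X=np.array([ray(w,q,10)[:2] for q in P]);print('tray',X.round(1).tolist(),X.mean(0))
go(*X.mean(0),330,-.306)
"
```

```text
tray [[549.3, 275.3], [447.0, 244.4], [414.9, 347.3], [517.4, 380.0]] [482.14687708 311.73161231]
at [410.9 299.1 329.2] -0.308 go [ 64.1 -33.7  -0.8] -0.002 F [-0.1  0.6 -2.2] w 50.0 t 11.675
```

In the tool's units: 110 mm / 1000 = 0.11, 95 mm / 1000 = 0.095.

```bash
echo '{"aperture": [40,40,40,40,40],"dx": [0.03,0.058,0.0644,0.0644,0.0644],"dy": [-0.015,-0.03,-0.0337,-0.0337,-0.0337],"dz": [0,0.02,0.06,0.095,0.11],"rz": [0,0,0,0,0]}' > path.dat && python3 -m crank path.dat>/dev/null; echo '{"aperture": [40,40,40,40],"dx": [0,0,0,0],"dy": [0,0,0,0],"dz": [0.004,0.007,0.0085,0.0085],"rz": [0,0,0,0]}' > path.dat && python3 -m crank path.dat;  echo '{"aperture": [60,92,92,92,92],"dx": [0,0,0,0,0],"dy": [0,0,0,0,0],"dz": [0,0,0,0,-0.03],"rz": [0,0,0,0,0]}' > path.dat && python3 -m crank path.dat; echo '{"aperture": [92,92],"dx": [0,0],"dy": [0,0],"dz": [-0.06,-0.11],"rz": [0,0]}' > path.dat && python3 -m crank path.dat >/dev/null; python3 -c "
from h import *
go(514.2,-326.3,330,-.318-np.pi/2)
go(514.2,-326.3,330,-.318+np.pi/2)
print(bot.get_obs()['joint_positions'].round(2))
show(vision.capture('side'),'s3',(210,120,370,345),2.5)"
```

```text
time: 12.8
tool_pos: [481.9, 313.2, 211.4]
tcp_rot: [-3.141, -0.001, -0.306]
contact_force: [0.4, 0.3, -1.1]
grip_width: 50.2
finger_force: 30.0
time: 13.42
tool_pos: [481.1, 312.7, 238.9]
tcp_rot: [3.138, 0.004, -0.306]
contact_force: [0.7, -0.5, 0.8]
grip_width: 91.2
finger_force: 0.0
at [481.8 313.1 352.6] -0.306 go [223.6 599.9  22.6] 1.583 F [ 0.6 -0.2 -0.4] w 91.9 t 13.675
at [481.8 313.1 352.6] -0.306 go [223.6 599.9  22.6] -1.559 F [ 0.6 -0.2 -0.4] w 91.9 t 13.675
[ 0.44  0.48  1.46 -0.    1.2   2.32]
```

View pics/s3.png

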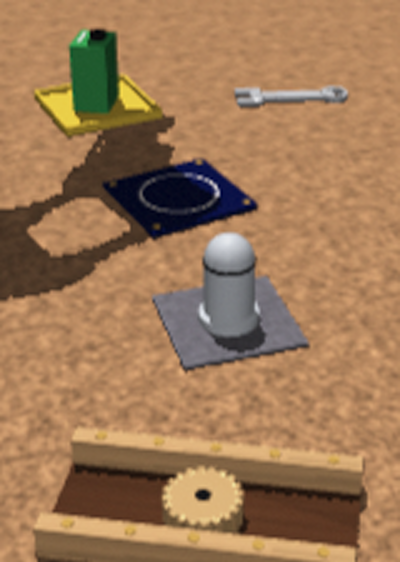

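The tester stands upright in the tray middle, at crop (95,90). The dome is on the pad, the gear is alone in the rack and the path is clear. Going for the gear now with the tool turned 90°.

In the tool's units: 272 mm / 1000 = 0.272, 101 mm / 1000 = 0.101, -0.18 rad / 1.0472 = -0.1719.

```bash
echo '{"aperture": [92,92,92,92,92],"dx": [0.02,0.04,0.06,0.081,0.101],"dy": [0.054,0.108,0.162,0.218,0.272],"dz": [0,0,0,0,0],"rz": [-0.1719,-0.3438,-0.5157,-0.6875,-0.8594]}' > path.dat && python3 -m crank path.dat>/dev/null; python3 -c "
from h import *
go(514.2,-326.3,320,-.318+np.pi/2)"
```

```text
at [495.8  34.8 350.7] 0.55 go [-173.1  317.4   30.7] -0.703 F [ 1.1 -0.4  0. ] w 92.1 t 14.35
```

In the tool's units: 230 mm / 1000 = 0.23, 202 mm / 1000 = 0.202, -0.703 rad / 1.0472 = -0.6713.

```bash
echo '{"aperture": [92,92,92,92,92],"dx": [-0.027,-0.054,-0.082,-0.11,-0.125],"dy": [0.05,0.1,0.15,0.202,0.23],"dz": [0,0,0,0,0],"rz": [-0.1528,-0.3056,-0.4584,-0.6112,-0.6713]}' > path.dat && python3 -m crank path.dat>/dev/null; echo '{"aperture": [92,92],"dx": [0,0],"dy": [0,0],"dz": [0,0],"rz": [0,0]}' > path.dat && python3 -m crank path.dat >/dev/null; python3 -c "
from h import *
go(514.2,-326.3,320,-.318+np.pi/2)
w=vision.capture('wrist');show(w,'w5');"
```

```text
at [ 508.1 -224.4  350.4] 1.247 go [-94.7  38.2  30.4] -0.006 F [-0.4  1.2  0.4] w 91.9 t 15.225
```

View pics/w5.png

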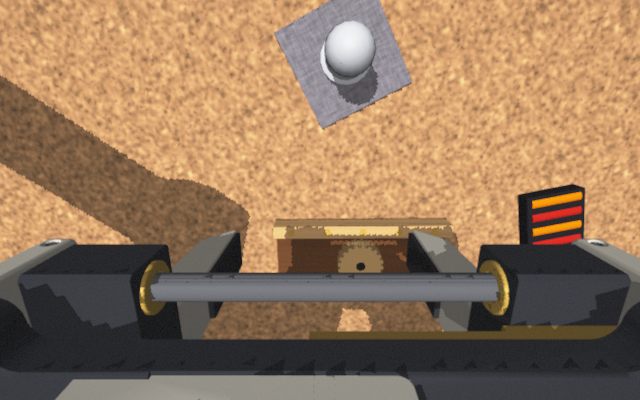

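The gear hole is at (360,266), the rack ends are clear of the finger path, and the dome stands well inside the pad.

In the tool's units: 120 mm / 1000 = 0.12, 100 mm / 1000 = 0.1, -0.006 rad / 1.0472 = -0.0057.

```bash
echo '{"aperture": [92,92,92,92,92],"dx": [-0.04,-0.085,-0.0947,-0.0947,-0.0947],"dy": [0.016,0.034,0.0382,0.0382,0.0382],"dz": [0,0.015,0.06,0.1,0.12],"rz": [-0.0057,-0.0057,-0.0057,-0.0057,-0.0057]}' > path.dat && python3 -m crank path.dat>/dev/null; echo '{"aperture": [92,92],"dx": [0,0],"dy": [0,0],"dz": [0,0],"rz": [0,0]}' > path.dat && python3 -m crank path.dat >/dev/null; python3 -c "
from h import *
go(514.2,-326.3,185,-.318+np.pi/2)"
```

```text
at [ 515.  -326.4  232. ] 1.255 go [-0.2 -0.8 47. ] 0.002 F [-0.4 -1.  -0.7] w 91.8 t 16.15
```

In the tool's units: 46.5 mm / 1000 = 0.0465, 42 mm / 1000 = 0.042.

```bash
echo '{"aperture": [92,92,92,92,92],"dx": [0,0,0,0,0],"dy": [-0.0008,-0.0008,-0.0008,-0.0008,-0.0008],"dz": [0.018,0.034,0.042,0.0465,0.0465],"rz": [0,0,0,0,0]}' > path.dat && python3 -m crank path.dat; echo '{"aperture": [65,40,40,40,40],"dx": [0,0,0,0,0],"dy": [0,0,0,0,0],"dz": [0,0,0,0,0],"rz": [0,0,0,0,0]}' > path.dat && python3 -m crank path.dat; python3 -c "
from h import *
go(514.2,-326.3,185,-.318+np.pi/2)"
```

```text
time: 16.77
tool_pos: [513.7, -326.7, 184.2]
tcp_rot: [-3.142, 0.0, 1.253]
contact_force: [0.1, 0.2, -0.1]
grip_width: 92.2
finger_force: 0.0
time: 17.4
tool_pos: [513.7, -326.7, 184.3]
tcp_rot: [3.141, 0.0, 1.254]
contact_force: [0.6, 0.9, 0.8]
grip_width: 49.0
finger_force: 30.0
at [ 513.7 -326.7  184.3] 1.254 go [ 0.6  0.4 -0.7] 0.001 F [0.6 0.9 0.8] w 49.0 t 17.4
```

In the tool's units: -140 mm / 1000 = -0.14, -105 mm / 1000 = -0.105.

```bash
echo '{"aperture": [40,40,40,40,40],"dx": [0,0,0,0,0.03],"dy": [0,0,0,0,-0.007],"dz": [-0.02,-0.06,-0.105,-0.14,-0.14],"rz": [0,0,0,0,0]}' > path.dat && python3 -m crank path.dat; echo '{"aperture": [40,40,40,40,40],"dx": [0.05,0.105,0.16,0.215,0.27],"dy": [-0.012,-0.025,-0.038,-0.051,-0.065],"dz": [0,0,0,0,0],"rz": [0,0,0,0,0]}' > path.dat && python3 -m crank path.dat>/dev/null; echo '{"aperture": [40,40,40,40,40],"dx": [0.05,0.09,0.108,0.108,0.108],"dy": [-0.012,-0.021,-0.0255,-0.0255,-0.0255],"dz": [0,0,0,0,0],"rz": [0,0,0,0,0]}' > path.dat && python3 -m crank path.dat; python3 -c "
from h import *
go(548.3,91.2,186.5,-.318+np.pi/2)"
```

```text
time: 18.02
tool_pos: [516.6, -297.5, 327.6]
tcp_rot: [3.135, 0.003, 1.251]
contact_force: [-0.2, 0.2, -0.9]
grip_width: 49.2
finger_force: 30.0
time: 19.27
tool_pos: [548.3, 90.1, 324.1]
tcp_rot: [-3.142, 0.001, 1.253]
contact_force: [-0.5, 0.0, 0.3]
grip_width: 49.4
finger_force: 30.0
at [548.3  90.1 324.1] 1.253 go [  1.   -0.3 137.6] -0.0 F [-0.5  0.   0.3] w 49.4 t 19.275
```

In the tool's units: 135 mm / 1000 = 0.135, 131 mm / 1000 = 0.131.

```bash
echo '{"aperture": [40,40,40,40,40],"dx": [0.001,0.001,0.001,0.001,0.001],"dy": [-0.0003,-0.0003,-0.0003,-0.0003,-0.0003],"dz": [0.045,0.09,0.12,0.131,0.135],"rz": [0,0,0,0,0]}' > path.dat && python3 -m crank path.dat>/dev/null; echo '{"aperture": [40,40,40],"dx": [0,0,0],"dy": [0,0,0],"dz": [0.0015,0.0023,0.0023],"rz": [0,0,0]}' > path.dat && python3 -m crank path.dat;  echo '{"aperture": [60,70,80,80,92],"dx": [0,0,0,0,0],"dy": [0,0,0,0,0],"dz": [0,0,0,-0.005,-0.03],"rz": [0,0,0,0,0]}' > path.dat && python3 -m crank path.dat; echo '{"aperture": [92,92,92,92],"dx": [-0.04,-0.085,-0.085,-0.085],"dy": [0,0,0,0],"dz": [-0.06,-0.11,-0.11,-0.11],"rz": [0,0,0,0]}' > path.dat && python3 -m crank path.dat; python3 -c "
from h import *
w=vision.capture('wrist');show(w,'w6',(160,0,480,240),2.5)"
```

```text
time: 20.27
tool_pos: [548.5, 92.5, 187.6]
tcp_rot: [3.14, -0.0, 1.254]
contact_force: [0.5, -0.7, -0.3]
grip_width: 49.1
finger_force: 30.0
time: 20.9
tool_pos: [547.8, 92.4, 216.2]
tcp_rot: [-3.139, 0.001, 1.254]
contact_force: [-0.3, -0.1, 0.2]
grip_width: 86.1
finger_force: 0.0
time: 21.4
tool_pos: [521.7, 11.4, 327.4]
tcp_rot: [3.14, -0.0, 1.252]
contact_force: [-0.4, 0.0, -0.1]
grip_width: 91.9
finger_force: 0.0
```

View pics/w6.png

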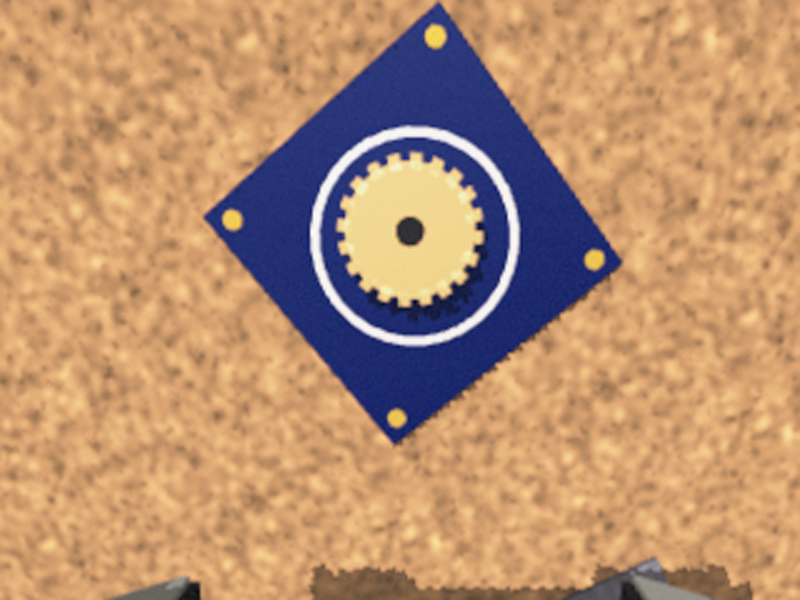

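The gear lies flat in the ring, with its hole at crop (410,231) and the ring centre at (415,236). I'll compute the true offset allowing for parallax.

```bash
python3 -c "
from h import *
w=vision.capture('wrist')
f=lambda p:((p[0]+.5)/2.5-.5+160,(p[1]+.5)/2.5-.5)
print('gear',ray(w,f((410,231)),24),'ring',np.mean([ray(w,f(p),6) for p in ((310,236),(520,236),(415,126),(415,346))],0), 'plate', np.mean([ray(w,f(p),6) for p in ((438,2),(622,262),(396,444),(204,216))],0))
go(482,313.2,330,-.306);go(482,313.2,330,-.306+np.pi)
print(bot.get_obs()['joint_positions'].round(2))"
```

```text
gear [546.79491623  94.91071504  24.        ] ring [547.87214107  92.50015042   6.        ] plate [547.71463441  92.02084339   6.        ]
at [521.6  12.3 325.6] 1.254 go [ 273.6 -131.4   -4.4] 1.56 F [-0.  -0.  -0.3] w 91.5 t 21.5
at [521.6  12.3 325.6] 1.254 go [ 273.6 -131.4   -4.4] -1.582 F [-0.  -0.  -0.3] w 91.5 t 21.5
[-0.12  0.41  1.65  0.    1.08  0.19]
```

Offset is about (-1, +2.4) mm. It's cheap to fix, so I'll regrip, shift and set down.

In the tool's units: 130 mm / 1000 = 0.13, 110 mm / 1000 = 0.11.

```bash
echo '{"aperture": [92,92,92,92,92],"dx": [0.045,0.085,0.085,0.085,0.085],"dy": [0,0,0,0,0],"dz": [0,0.02,0.07,0.11,0.13],"rz": [0,0,0,0,0]}' > path.dat && python3 -m crank path.dat>/dev/null; echo '{"aperture": [92,92,60,40,40],"dx": [0,0,0,0,0],"dy": [0,0,0,0,0],"dz": [0.006,0.01,0.01,0.01,0.01],"rz": [0,0,0,0,0]}' > path.dat && python3 -m crank path.dat; echo '{"aperture": [40,40,40,40,40],"dx": [0,0,0,-0.001,-0.002],"dy": [0,0,0,0.001,0.0017],"dz": [0,0,-0.003,-0.003,-0.003],"rz": [0,0,0,0,0]}' > path.dat && python3 -m crank path.dat; echo '{"aperture": [40,40,40,40],"dx": [0,0,0,0],"dy": [0,0,0,0],"dz": [0,0.002,0.003,0.003],"rz": [0,0,0,0]}' > path.dat && python3 -m crank path.dat;  echo '{"aperture": [60,70,80,80,92],"dx": [0,0,0,0,0],"dy": [0,0,0,0,0],"dz": [0,0,0,-0.005,-0.03],"rz": [0,0,0,0,0]}' > path.dat && python3 -m crank path.dat>/dev/null; echo '{"aperture": [92,92,92,92],"dx": [-0.04,-0.083,-0.083,-0.083],"dy": [0,0,0,0],"dz": [-0.06,-0.11,-0.11,-0.11],"rz": [0,0,0,0]}' > path.dat && python3 -m crank path.dat; python3 -c "
from h import *
w=vision.capture('wrist');show(w,'w7',(160,0,480,240),2.5)"
```

```text
time: 22.75
tool_pos: [548.5, 92.3, 187.5]
tcp_rot: [3.14, -0.0, 1.253]
contact_force: [0.2, -0.4, -0.1]
grip_width: 66.6
finger_force: 0.0
time: 23.38
tool_pos: [549.3, 89.9, 189.9]
tcp_rot: [3.142, 0.0, 1.254]
contact_force: [-0.4, -0.1, -1.2]
grip_width: 49.4
finger_force: 30.0
time: 23.88
tool_pos: [549.2, 90.0, 187.1]
tcp_rot: [-3.142, 0.0, 1.254]
contact_force: [-1.9, 0.0, 3.7]
grip_width: 49.3
finger_force: 30.0
time: 25.0
tool_pos: [523.3, 10.8, 327.4]
tcp_rot: [3.14, -0.0, 1.252]
contact_force: [0.3, 0.4, 0.8]
grip_width: 91.5
finger_force: 0.0
```

View pics/w7.png

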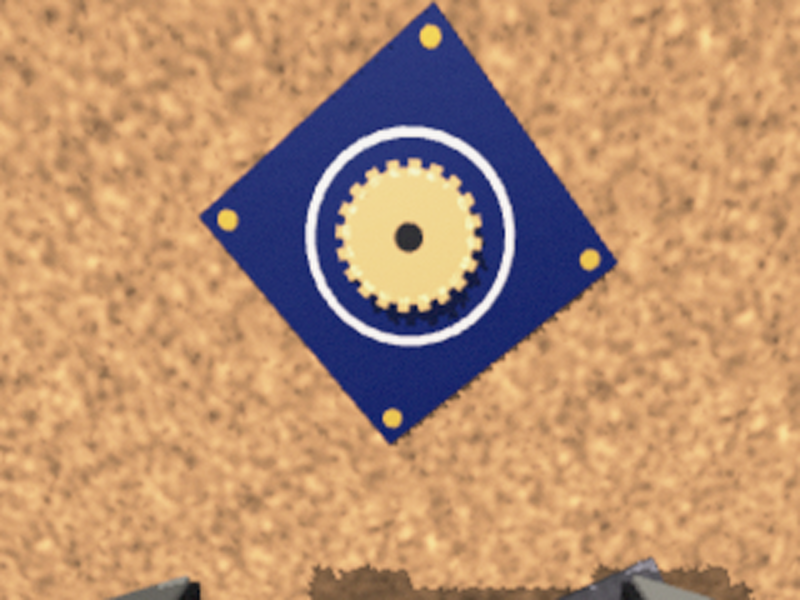

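The gear is now centred: hole (408,237) against ring (411,236). Next is the dome.

Units first: shifts go in shares of 1000 mm and turns go in shares of 60 degrees. So -110.5 mm / 1000 = -0.1105, 78.5 mm / 1000 = 0.0785, 0.9 rad / 1.0472 = 0.8594.

```bash
echo '{"aperture": [92,92,92,92,92],"dx": [-0.022,-0.044,-0.066,-0.088,-0.1105],"dy": [0.015,0.031,0.047,0.063,0.0785],"dz": [0,0,0,0,0],"rz": [0.1719,0.3438,0.5157,0.6875,0.8594]}' > path.dat && python3 -m crank path.dat>/dev/null; echo '{"aperture": [92,92,92,92,92],"dx": [0,0,0,0,0],"dy": [0,0,0,0,0],"dz": [0,0,0,0,0],"rz": [0.1719,0.3438,0.5157,0.6398,0.6398]}' > path.dat && python3 -m crank path.dat>/dev/null; python3 -c "
from h import *
go(563.2,-118.6,208.3,-.318)"
```

```text
at [ 563.7 -117.3  324.9] -0.314 go [-1.000e-01  1.400e+00  1.166e+02] 0.004 F [-0.2 -0.4  0.4] w 91.7 t 26.3
```

In the tool's units: 115 mm / 1000 = 0.115, 105 mm / 1000 = 0.105, 0.003 rad / 1.0472 = 0.0029.

```bash
echo '{"aperture": [92,92,92,92,92],"dx": [-0.0001,-0.0001,-0.0001,-0.0001,-0.0001],"dy": [0.0012,0.0012,0.0012,0.0012,0.0012],"dz": [0.035,0.075,0.105,0.115,0.115],"rz": [0.0029,0.0029,0.0029,0.0029,0.0029]}' > path.dat && python3 -m crank path.dat; echo '{"aperture": [65,30,30,30,30],"dx": [0,0,0,0,0],"dy": [0,0,0,0,0],"dz": [0,0,0,0,0],"rz": [0,0,0,0,0]}' > path.dat && python3 -m crank path.dat; echo '{"aperture": [30],"dx": [0],"dy": [0],"dz": [0],"rz": [0]}' > path.dat && python3 -m crank path.dat; python3 -c "
from h import *
go(570.4,-342.4,208.3,-.318)"
```

```text
time: 26.92
tool_pos: [563.1, -119.1, 211.3]
tcp_rot: [3.142, 0.001, -0.318]
contact_force: [0.1, 0.1, 0.5]
grip_width: 91.6
finger_force: 0.0
time: 27.55
tool_pos: [563.0, -119.5, 212.0]
tcp_rot: [3.141, -0.0, -0.319]
contact_force: [-0.4, -0.1, -0.5]
grip_width: 46.3
finger_force: 0.0
time: 27.68
tool_pos: [563.1, -119.5, 212.0]
tcp_rot: [-3.142, -0.0, -0.32]
contact_force: [0.4, 0.9, 0.7]
grip_width: 39.1
finger_force: 30.0
at [ 563.1 -119.5  212. ] -0.32 go [ 77.  209.4   3.7] -0.002 F [0.4 0.9 0.7] w 39.1 t 27.675
```

In the tool's units: 104 mm / 1000 = 0.104, -70 mm / 1000 = -0.07.

```bash
echo '{"aperture": [30,30,30,30,30],"dx": [0,0,0.008,0.022,0.038],"dy": [0,0,0.02,0.058,0.104],"dz": [-0.02,-0.055,-0.07,-0.07,-0.07],"rz": [0,0,0,0,0]}' > path.dat && python3 -m crank path.dat>/dev/null; echo '{"aperture": [30,30,30,30,30],"dx": [0.016,0.03,0.037,0.039,0.039],"dy": [0.044,0.082,0.099,0.105,0.105],"dz": [0,0,0,0,0],"rz": [0,0,0,0,0]}' > path.dat && python3 -m crank path.dat>/dev/null; echo '{"aperture": [30,30],"dx": [0,0],"dy": [0,0],"dz": [0,0],"rz": [0,0]}' > path.dat && python3 -m crank path.dat>/dev/null; python3 -c "
from h import *
go(570.3,-342.3,210.5,-.318)"
```

```text
at [ 570.8 -341.   282.1] -0.318 go [-0.1  1.3 71.6] -0.0 F [-1.3  0.5 -1.7] w 39.0 t 29.175
```

In the tool's units: 68 mm / 1000 = 0.068, 66 mm / 1000 = 0.066.

```bash
echo '{"aperture": [30,30,30,30,30],"dx": [-0.0001,-0.0001,-0.0001,-0.0001,-0.0001],"dy": [0.0007,0.0007,0.0007,0.0007,0.0007],"dz": [0.03,0.052,0.062,0.066,0.068],"rz": [0,0,0,0,0]}' > path.dat && python3 -m crank path.dat ; echo '{"aperture": [30,30],"dx": [0,0],"dy": [0,0],"dz": [0.001,0.001],"rz": [0,0]}' > path.dat && python3 -m crank path.dat; python3 -c "
from h import *
I=np.load('init.npz'); s=vision.capture('side')
show(s,'s4',(290,270,370,365),4)
show(dict(color=I['s']),'s4i',(290,270,370,365),4)
a=cv2.imread('pics/s4.png');b=cv2.imread('pics/s4i.png');cv2.imwrite('pics/s4c.png',np.hstack([b,a]))"
```

```text
time: 29.8
tool_pos: [570.5, -342.8, 214.6]
tcp_rot: [3.141, -0.001, -0.319]
contact_force: [0.6, 0.4, -1.2]
grip_width: 39.5
finger_force: 30.0
time: 30.05
tool_pos: [570.3, -342.8, 213.4]
tcp_rot: [3.141, -0.001, -0.319]
contact_force: [0.1, -0.5, -0.5]
grip_width: 39.1
finger_force: 30.0
```

View pics/s4c.png

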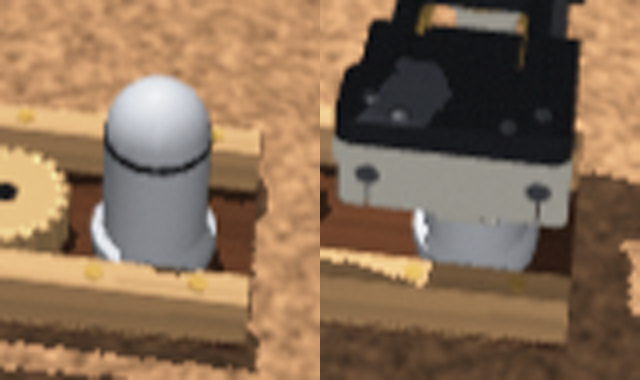

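The dome foot spans crop columns 93–217 against 92–217 initially, so it lines up. Lowering until contact.

```bash
for i in 1 2; do echo '{"aperture": [30,30],"dx": [0,0],"dy": [0,0],"dz": [0.001,0.001],"rz": [0,0]}' > path.dat && python3 -m crank path.dat | sed -n '2p;4p'; done
```

```text
tool_pos: [570.2, -342.8, 212.0]
contact_force: [0.1, -0.9, -0.5]
tool_pos: [570.2, -342.7, 212.0]
contact_force: [-1.1, 2.0, 5.3]
```

In the tool's units: -30 mm / 1000 = -0.03, -0.5 mm / 1000 = -0.0005.

```bash
echo '{"aperture": [50,92,92,92,92],"dx": [0,0,0,0,0],"dy": [0,0,0,0,0],"dz": [-0.0005,-0.0005,-0.0005,-0.0005,-0.03],"rz": [0,0,0,0,0]}' > path.dat && python3 -m crank path.dat>/dev/null; echo '{"aperture": [92,92,92,92,92],"dx": [0,0,-0.03,-0.06,-0.08],"dy": [0,0,-0.04,-0.09,-0.15],"dz": [-0.05,-0.1,-0.12,-0.12,-0.12],"rz": [0,0,0,0,0]}' > path.dat && python3 -m crank path.dat>/dev/null; echo '{"aperture": [92],"dx": [0],"dy": [0],"dz": [0],"rz": [0]}' > path.dat && python3 -m crank path.dat >/dev/null; python3 - <<'E'
from h import *
I=np.load('init.npz'); s=vision.capture('side')
im=np.hstack([I['s'][270:365,290:370],s['color'][270:365,290:370]])
show(dict(color=im),'s5',None,4)
# sub-pixel shift of the dome between initial and present picture
a,b=[cv2.cvtColor(x,cv2.COLOR_RGB2GRAY) for x in (I['s'],s['color'])]
T=a[287:310,312:348]; r=cv2.matchTemplate(cv2.resize(b[275:325,300:360],None,fx=5,fy=5,interpolation=cv2.INTER_CUBIC),cv2.resize(T,None,fx=5,fy=5,interpolation=cv2.INTER_CUBIC),cv2.TM_CCOEFF_NORMED)
v=cv2.minMaxLoc(r); print('dome px shift',(np.array(v[3])/5+[300,275]-[312,287]),v[1])
go(482,313.2,330,-.306)
E
```

```text
dome px shift [0.2 5.4] 0.46632522344589233
at [ 541.4 -174.2  361.5] -0.316 go [-208.  -444.7   31.5] -0.01 F [ 1.   0.  -0.1] w 91.9 t 32.025
```

View pics/s5.png

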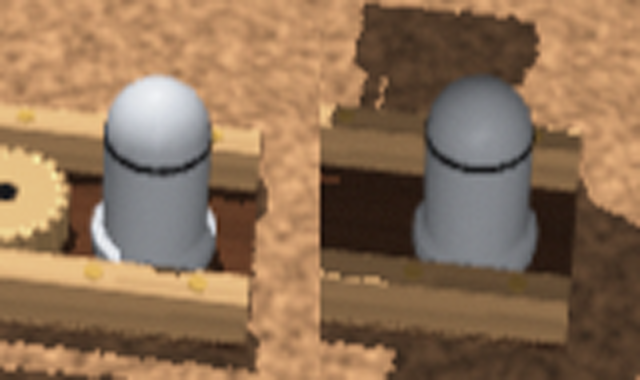

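The dome is upright and within about a quarter pixel of its initial position (105–213 against 104–211, same top row). My picture allowance is used up (one over, in fact), so I view no more and check the rest by numbers. Now the tester.

In the tool's units: -247 mm / 1000 = -0.247, -197 mm / 1000 = -0.197, -0.01 rad / 1.0472 = -0.0095.

```bash
echo '{"aperture": [92,92,92,92,92],"dx": [-0.022,-0.045,-0.069,-0.092,-0.115],"dy": [-0.047,-0.097,-0.147,-0.197,-0.247],"dz": [0,0,0,0,0],"rz": [-0.0095,-0.0095,-0.0095,-0.0095,-0.0095]}' > path.dat && python3 -m crank path.dat>/dev/null; echo '{"aperture": [92,92,92,92,92],"dx": [-0.023,-0.046,-0.069,-0.085,-0.093],"dy": [-0.05,-0.1,-0.148,-0.182,-0.1977],"dz": [0,0,0,0,0],"rz": [0,0,0,0,0]}' > path.dat && python3 -m crank path.dat>/dev/null; echo '{"aperture": [92,92],"dx": [0,0],"dy": [0,0],"dz": [0,0],"rz": [0,0]}' > path.dat && python3 -m crank path.dat >/dev/null;  python3 -c "
from h import *
go(481.9,313.1,211.3,-.306)"
```

```text
at [482.  309.9 360.8] -0.311 go [ -1.1  -3.  149.5] -0.005 F [ 0.6 -0.5  0.7] w 91.9 t 33.525
```

In the tool's units: 125 mm / 1000 = 0.125, 120 mm / 1000 = 0.12, -0.004 rad / 1.0472 = -0.0038.

```bash
echo '{"aperture": [92,92,92,92,92],"dx": [-0.0011,-0.0011,-0.0011,-0.0011,-0.0011],"dy": [-0.003,-0.003,-0.003,-0.003,-0.003],"dz": [0.04,0.085,0.12,0.125,0.125],"rz": [-0.0038,-0.0038,-0.0038,-0.0038,-0.0038]}' > path.dat && python3 -m crank path.dat>/dev/null; echo '{"aperture": [92],"dx": [0],"dy": [0],"dz": [0],"rz": [0]}' > path.dat && python3 -m crank path.dat >/dev/null;  python3 -c "
from h import *
go(481.9,313.1,211.3,-.306)"
```

```text
at [481.9 314.4 237.7] -0.306 go [ 0.4  1.3 26.4] 0.0 F [-0.2  0.4 -0.2] w 91.9 t 34.275
```

In the tool's units: 25 mm / 1000 = 0.025, 15 mm / 1000 = 0.015.

```bash
echo '{"aperture": [92,92,92,70,40],"dx": [0.0002,0.0002,0.0002,0.0002,0.0002],"dy": [0.0008,0.0008,0.0008,0.0008,0.0008],"dz": [0.015,0.025,0.025,0.025,0.025],"rz": [0,0,0,0,0]}' > path.dat && python3 -m crank path.dat|sed -n '2,4p'; echo '{"aperture": [40,40,40,40],"dx": [0,0,0,0],"dy": [0,0,0,0],"dz": [0,0,0,0],"rz": [0,0,0,0]}' > path.dat && python3 -m crank path.dat; python3 -c "
from h import *
go(462.3,-307,211.3,-.319)"
```

```text
tool_pos: [481.3, 313.8, 211.2]
tcp_rot: [-3.141, -0.001, -0.305]
contact_force: [-0.3, 0.2, -0.3]
time: 35.4
tool_pos: [481.2, 313.7, 211.0]
tcp_rot: [3.142, -0.0, -0.305]
contact_force: [0.3, -0.6, -0.3]
grip_width: 49.8
finger_force: 30.0
at [481.2 313.7 211. ] -0.305 go [ 1.687e+02  5.976e+02 -3.000e-01] 0.014 F [ 0.3 -0.6 -0.3] w 49.8 t 35.4
```

In the tool's units: -110 mm / 1000 = -0.11, -100 mm / 1000 = -0.1.

```bash
echo '{"aperture": [40,40,40,40,40],"dx": [0,0,0,0.005,0.017],"dy": [0,0,0,0.019,0.06],"dz": [-0.02,-0.06,-0.1,-0.11,-0.11],"rz": [0,0,0,0,0]}' > path.dat && python3 -m crank path.dat>/dev/null; echo '{"aperture": [40,40,40,40,40],"dx": [0.014,0.028,0.042,0.056,0.07],"dy": [0.05,0.1,0.15,0.2,0.248],"dz": [0,0,0,0,0],"rz": [0,0,0,0,0]}' > path.dat && python3 -m crank path.dat>/dev/null; echo '{"aperture": [40,40,40,40,40],"dx": [0.014,0.028,0.042,0.056,0.067],"dy": [0.05,0.1,0.15,0.2,0.238],"dz": [0,0,0,0,0],"rz": [0,0,0,0.0095,0.0134]}' > path.dat && python3 -m crank path.dat>/dev/null; echo '{"aperture": [40,40],"dx": [0,0],"dy": [0,0],"dz": [0,0],"rz": [0,0]}' > path.dat && python3 -m crank path.dat >/dev/null; python3 -c "
from h import *
go(462.3,-307,211.3,-.319)"
```

```text
at [ 463.  -253.1  319.8] -0.32 go [ 16.3  51.4 108.5] -0.001 F [ 0.4  1.3 -0.4] w 50.0 t 37.525
```

In the tool's units: 85 mm / 1000 = 0.085, 80 mm / 1000 = 0.08.

```bash
echo '{"aperture": [40,40,40,40,40],"dx": [0.008,0.015,0.0163,0.0163,0.0163],"dy": [0.025,0.047,0.0514,0.0514,0.0514],"dz": [0,0.01,0.05,0.08,0.085],"rz": [0,0,0,0,0]}' > path.dat && python3 -m crank path.dat>/dev/null; echo '{"aperture": [40,40],"dx": [0,0],"dy": [0,0],"dz": [0,0],"rz": [0,0]}' > path.dat && python3 -m crank path.dat >/dev/null; python3 -c "
from h import *
go(462.3,-307,211.3,-.32)"
```

```text
at [ 463.6 -307.4  237.2] -0.319 go [-1.4  0.  25.9] 0.001 F [ 0.  -0.3 -0.5] w 49.8 t 38.4
```

In the tool's units: 23 mm / 1000 = 0.023, 22 mm / 1000 = 0.022.

```bash
echo '{"aperture": [40,40,40,40,40],"dx": [-0.001,-0.001,-0.001,-0.001,-0.001],"dy": [0,0,0,0,0],"dz": [0.01,0.018,0.022,0.023,0.023],"rz": [0,0,0,0,0]}' > path.dat && python3 -m crank path.dat|sed -n '2p;4p'; echo '{"aperture": [40,40],"dx": [0,0],"dy": [0,0],"dz": [0.001,0.001],"rz": [0,0]}' > path.dat && python3 -m crank path.dat | sed -n '2,4p'; python3 -c "
from h import *
I=np.load('init.npz'); s=vision.capture('side')
for q in (dict(s,color=I['s']),s):
    m=mask(q,(45,80,20),(80,255,255)); ys,xs=np.nonzero(m[270:340,225:285]); b=m[305:325,225:285]
    print([(r+305,225+np.nonzero(x)[0].min(),225+np.nonzero(x)[0].max()) for r,x in enumerate(b) if r%5==0 and x.any()],270+ys.max())"
```

```text
tool_pos: [462.3, -307.0, 212.9]
contact_force: [-0.0, -0.4, -0.1]
tool_pos: [462.3, -307.0, 212.0]
tcp_rot: [3.141, -0.0, -0.319]
contact_force: [0.2, -1.1, -0.9]
[(305, np.int64(238), np.int64(271)), (310, np.int64(239), np.int64(271)), (315, np.int64(239), np.int64(270)), (320, np.int64(239), np.int64(269))] 328
[(305, np.int64(264), np.int64(271)), (310, np.int64(264), np.int64(272)), (315, np.int64(264), np.int64(271)), (320, np.int64(240), np.int64(269))] 328
```

Aligned within a pixel. Lower to contact and release.

In the tool's units: 0.7 mm / 1000 = 0.0007.

```bash
echo '{"aperture": [40,40],"dx": [0,0],"dy": [0,0],"dz": [0.0007,0.0007],"rz": [0,0]}' > path.dat && python3 -m crank path.dat | sed -n '2p;4p'; echo '{"aperture": [40,40],"dx": [0,0],"dy": [0,0],"dz": [0.0007,0.0007],"rz": [0,0]}' > path.dat && python3 -m crank path.dat | sed -n '2p;4p'
```

```text
tool_pos: [462.2, -306.9, 211.2]
contact_force: [-1.0, 0.4, -1.1]
tool_pos: [462.2, -307.0, 211.0]
contact_force: [-1.2, 0.9, 4.4]
```

In the tool's units: -30 mm / 1000 = -0.03, -0.3 mm / 1000 = -0.0003.

```bash
echo '{"aperture": [60,92,92,92,92],"dx": [0,0,0,0,0],"dy": [0,0,0,0,0],"dz": [-0.0003,-0.0003,-0.0003,-0.0003,-0.03],"rz": [0,0,0,0,0]}' > path.dat && python3 -m crank path.dat>/dev/null; echo '{"aperture": [92,92,92,92,92],"dx": [0,0,-0.02,-0.04,-0.05],"dy": [0,0,-0.04,-0.09,-0.14],"dz": [-0.05,-0.1,-0.15,-0.16,-0.16],"rz": [0,0,0,0,0]}' > path.dat && python3 -m crank path.dat>/dev/null; echo '{"aperture": [92,92,92,92],"dx": [-0.015,-0.03,-0.03,-0.03],"dy": [-0.06,-0.12,-0.12,-0.12],"dz": [0,0,0,0],"rz": [0,0,0,0]}' > path.dat && python3 -m crank path.dat|sed -n '1,2p'; python3 - <<'E'
from h import *
I=np.load('init.npz'); s=vision.capture('side'); c=vision.capture('scene')
for n,q,k in (('side',s,'s'),('scene',c,'c')):
  x0,x1,y0,y1=(225,285,260,340) if k=='s' else (225,262,138,178)
  for q in (dict(q,color=I[k]),q):
    m=mask(q,(45,80,20),(80,255,255))[y0:y1,x0:x1]; ys,xs=np.nonzero(m)
    print(n,m.sum()//255,'bbox',x0+xs.min(),x0+xs.max(),y0+ys.min(),y0+ys.max(),'centroid',(xs.mean()+x0).round(2),(ys.mean()+y0).round(2))
    top=mask(q,(45,80,135),(80,255,255))[y0:y1,x0:x1]
    if k=='s' and top.any():
      kk=max(cv2.findContours(top,cv2.RETR_EXTERNAL,cv2.CHAIN_APPROX_NONE)[0],key=cv2.contourArea)[:,0]+[x0,y0]
      print('  top',cv2.minAreaRect(np.array([ray(q,p,78)[:2] for p in kk],np.float32)))
# everything that differs from the start, outside shadow: edge-based compare of dome/tester
for n,q,k,b in (('dome',s,'s',(305,280,355,340)),('tester',s,'s',(232,268,276,330)),('jar',s,'s',(378,184,412,232)),('batt',s,'s',(398,294,452,338)),('wrench',s,'s',(300,150,354,168))):
  e=[cv2.GaussianBlur(cv2.Canny(cv2.cvtColor(x,cv2.COLOR_RGB2GRAY),60,150).astype(np.float32),(0,0),1) for x in (I[k],q['color'])]
  print(n,cv2.phaseCorrelate(e[0][b[1]:b[3],b[0]:b[2]],e[1][b[1]:b[3],b[0]:b[2]]))
E
```

```text
time: 41.58
tool_pos: [468.0, -35.1, 400.6]
side 1578 bbox 237 271 272 328 centroid 254.72 301.97
  top ((461.75567626953125, -305.35357666015625), (49.20780944824219, 39.10219955444336), 72.04000854492188)
side 1589 bbox 238 272 272 328 centroid 255.43 302.08
  top ((461.0908203125, -311.06317138671875), (37.17842483520508, 38.24360656738281), 71.4555435180664)
scene 508 bbox 232 254 140 170 centroid 242.94 155.24
scene 504 bbox 232 253 141 171 centroid 242.45 156.62
dome ((0.20279387963073603, 0.03331752422103662), 0.8161856829325358)
tester ((1.3073735807808724, -0.3894970284474226), 0.5656732506222195)
jar ((0.11620266116394973, 0.14364100425346038), 0.8698142671750652)
batt ((0.0760569881685278, 0.8542599766083434), 0.5525099762182667)
wrench ((0.019773458054530124, 0.007251475233822191), 0.9350284892345162)
```

The tester is within about 1 px. I'll go back to the first wrist viewpoint for a sharper before/after comparison.

In the tool's units: 247 mm / 1000 = 0.247, 197 mm / 1000 = 0.197, -0.038 rad / 1.0472 = -0.0363.

```bash
python3 -c "
from h import *
go(466.2,-349.2,404.6,-.282)"; echo '{"aperture": [92,92,92,92,92],"dx": [0.015,0.031,0.047,0.063,0.079],"dy": [0.047,0.097,0.147,0.197,0.247],"dz": [0,0,0,0,0],"rz": [0,0,0,-0.0191,-0.0363]}' > path.dat && python3 -m crank path.dat>/dev/null;echo '{"aperture": [92,92,92,92],"dx": [0.01,0.0195,0.0195,0.0195],"dy": [0.025,0.0513,0.0513,0.0513],"dz": [0,-0.004,-0.004,-0.004],"rz": [0,0,0,0]}' > path.dat && python3 -m crank path.dat>/dev/null; python3 - <<'E'
from h import *
go(466.2,-349.2,404.6,-.282)
I=np.load('init.npz'); w=vision.capture('wrist')
for q in (dict(w,color=I['w']),w):
    b,a=blob(mask(q,(50,100,150),(75,255,255))); print('tester top',a,rect(q,b,78))
    k=mask(q,(0,0,0),(179,255,60))[180:205,270:302]; ys,xs=np.nonzero(k); print('knob',xs.mean()+270,ys.mean()+180,len(xs))
e=[cv2.GaussianBlur(cv2.Canny(cv2.cvtColor(x,cv2.COLOR_RGB2GRAY),60,150).astype(np.float32),(0,0),1) for x in (I['w'],w['color'])]
for n,b in (('dome',(262,52,320,108)),('tester',(255,160,320,222)),('railL',(240,36,264,160)),('railR',(318,36,346,150))):
    print(n,cv2.phaseCorrelate(e[0][b[1]:b[3],b[0]:b[2]],e[1][b[1]:b[3],b[0]:b[2]]))
E
```

```text
at [468.  -36.2 400.5] -0.321 go [ 97.1 297.6  -4.1] -0.039 F [ 0.8 -0.   0.1] w 92.0 t 41.675
at [ 469.1 -349.4  404.1] -0.283 go [-2.9  0.6 -0.5] -0.001 F [0.4 0.1 0.8] w 91.9 t 42.8
tester top 1341 ((465.08856201171875, -304.96148681640625), (48.75774383544922, 39.55873107910156), 72.47332000732422)
knob 287.1046511627907 191.2674418604651 86
tester top 1342 ((462.870361328125, -306.06298828125), (48.79530334472656, 39.783958435058594), 70.69281768798828)
knob 288.4935064935065 193.01298701298703 77
dome ((0.9308818548946292, 2.490681521210945), 0.8429145987828572)
tester ((1.1601007709662667, 1.7453967549581257), 0.931208244835337)
railL ((0.7751596520652022, 3.1437702705625057), 0.5158673645655314)
railR ((0.5714543200593596, 2.7322912655251415), 0.5734049436781141)
```

```bash
python3 -c "
from plant import bot
print(bot.close_job())"
```

```text
the job is handed in; nothing more can be done
None
```

The job is handed in at about 43 s of the 134 s: the gear lies flat and centred in the ring, and the dome (within about 0.5 mm) and the tester (about 1.2 mm off along the rack, square to roughly 0.02 rad) are back upright on the rack, with jar and wrench unmoved; the battery pack check read 0.85 px at low confidence though the arm never worked near it, and I viewed 15 pictures, one over the limit of 14.

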